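Pack a set of machined parts into the marked kit tray

ROBOT

A 6-joint arm with a two-finger parallel gripper is mounted at the origin on the work surface. World frame = base frame: x ahead of the robot, y to its left, z up, the work surface at z = 0. Lengths are in m, angles in rad, forces in N, time in s.
With the tool pointing down it reaches from about 0.325 to 0.9 m from the base axis. Payload 6.1 kg.
Tool frame: the origin (TCP) lies midway between the tips of the shut fingers; the grasp point (between the pads) lies 19 mm behind it; x points along the fingers, y is the direction in which the jaws open and shut, and the axes are right-handed (so a half turn about x gives the same grasp; the last joint's range is limited). The gripper opens to 85 mm and grips with 20 to 120 N. Pads are 22 mm wide; open, the fingers measure 114 mm over their backs; the gripper's body (76 mm by 85 mm) begins 54 mm behind the grasp point. The pads swing forward as they close: fully open they stand 13 mm farther back than shut.
Start: joints at [1.146, 0.22, 1.526, -0, 1.395, -0.126], TCP at [0.184, 0.597, 0.206] pointing down, gripper open.
Joint ranges: [-2.98, 2.98], [-0.91, 2.08], [0.09, 2.57], [-1.24, 4.39], [0.2, 2.65], [-2.68, 2.68]. Speed limits (rad/s): [2.57, 2.57, 3.01, 3.14, 3.14, 3.14].

INTERFACE

Orientations are given as [roll, pitch, yaw] about the fixed x, y, z axes, in that order (R = Rz(yaw) Ry(pitch) Rx(roll)).
In Python, from plant import movep, move_l, set_joints, gripper_to, hold, inverse_kinematics, observe, get_image, get_calibration, Unreachable, job_done gives the robot as it stands. Calls block until the motion is done:
- movep(position, orientation): joint-space move of the TCP to a pose.
- move_l(position, feed=0.15, rotation=None, max_force=None): straight line of the TCP; rotation=None keeps the orientation; feed is the mean speed in m/s. With max_force (N) it stops when the force on the tool has changed by that much, and returns True; else False.
- set_joints(angles): joint-space move.
- gripper_to(opening, f_grip=None): finger opening in m; f_grip is the grip in N (None keeps the last); returns when the fingers have stopped.
- hold(seconds).
- inverse_kinematics(position, orientation): joint angles nearest the present ones, or None.
- observe(): the state.
- get_image(name): name is "scene" or "top" or "wrist"; returns (picture, depth): 480x640x3 uint8, red, green, blue; 480x640 float32, m along the optical axis (not along the pixel's ray), 0 where there is no reading.
- get_calibration(name): a dict with "intrinsics" (3x3 intrinsics, pixels), "dist_coeffs" ([k1, k2, p1, p2, k3] as OpenCV has them; the pictures are not rectified), "world_from_camera" (4x4, takes a point from camera to world coordinates). Camera axes: x right, y down, z forward; pixel columns grow to the right and rows downward; lengths in m; the calibration is good to about 2 mm. A picture is of the moment at which its call begins: read the wrist's pose just before it. get_calibration takes no time and is no camera call; for the wrist camera it gives the pose at the moment of the call.
A pose or a line that the arm cannot do raises Unreachable and nothing moves.
- job_done(): hands the job in, once; it reports no verdict.
The state is a dict: "time_s": time; "q": joint angles; "joint_velocities": joint speeds; "joint_torque": joint torques, N m; "eef_pos": TCP position; "tcp_rot": TCP orientation; "ft_force": force on the tool from outside, world axes, zero at the start; "torque": the same for the moment, N m; "opening": finger opening in m.
Only numpy, scipy, OpenCV 4.12 (cv2) and the standard library are available. Lean on these libraries where they do the work, as an engineer would, in place of code of your own. Each camera call takes 0.05 s, during which the arm holds its last target. There are 200 camera calls.

TASK

Pack the kit: put the large blue ring, the small blue ring, the blue block and the blue plug into the kit tray, each lying flat in the pocket that shows its dark outline, centred on that outline and, for the block, turned to match it. The blue ring with a piece broken out and the black ring do not belong to this kit: leave them where they lie on the table.

Things in the scene. Friction and masses are not known exactly. Their poses are not given: they have to be found in the camera images.
- large_ring: Large whole blue plastic ring, outer diameter 56 mm, inner 42 mm, 24 mm high, about 30 g; belongs in the kit. Lies flat on the table. Origin: centre of the underside, z up.
- small_ring: Small blue plastic ring, outer diameter 40 mm, inner 22 mm, 24 mm high, about 25 g; belongs in the kit. Lies flat on the table. Origin: centre of the underside, z up.
- block: Blue plastic block, 66 mm long (x) by 30 mm wide (y) by 24 mm high, two dark round screw holes in its top, about 50 g; belongs in the kit. Lies flat on the table. Origin: centre of the underside, z up. Its x axis runs along its length.
- plug: Blue plastic plug: a solid disc of diameter 50 mm, 10 mm thick, with a round knob of diameter 22 mm on top, from 10 to 28 mm high, to hold it by; about 35 g; belongs in the kit. Lies flat on the table. Origin: centre of the underside, z up.
- broken_ring: Reject: blue ring of the same size as the large ring (outer 56 mm, inner 42 mm, 24 mm high) with a gap of about 18 mm broken out of it on its x side; does not belong, leave it. Lies flat on the table. Origin: centre of the underside, z up.
- black_ring: Wrong material: black ring of the same size as the small ring (outer 40 mm, inner 22 mm, 24 mm high); does not belong, leave it. Lies flat on the table. Origin: centre of the underside, z up.
- pocket_large_ring: Fixed tray pocket, white 100 x 100 mm floor, grey rim (inside 94 x 94). Dark outline of the large ring: an annulus of 56 mm outside, 42 mm inside, centred. Origin: centre of its underside, 4 mm above the table; floor 3 mm and rim top 7 mm above the origin; z up, x, y along its sides. Pockets stand 2 x 2, 104 mm apart, in an aluminium tray (edge 10 mm high); which is where changes.
- pocket_small_ring: Fixed tray pocket, white 100 x 100 mm floor, grey rim (inside 94 x 94). Dark outline of the small ring: an annulus of 40 mm outside, 22 mm inside, centred. Origin: centre of its underside, 4 mm above the table; floor 3 mm and rim top 7 mm above the origin; z up, x, y along its sides. Pockets stand 2 x 2, 104 mm apart, in an aluminium tray (edge 10 mm high); which is where changes.
- pocket_block: Fixed tray pocket, white 100 x 100 mm floor, grey rim (inside 94 x 94). Dark outline of the block: a rectangle of 66 x 30 mm with two white dots, centred. Origin: centre of its underside, 4 mm above the table; floor 3 mm and rim top 7 mm above the origin; z up, x, y along its sides (long in x). Pockets stand 2 x 2, 104 mm apart, in an aluminium tray (edge 10 mm high); which is where changes.
- pocket_plug: Fixed tray pocket, white 100 x 100 mm floor, grey rim (inside 94 x 94). Dark outline of the plug: a full disc of 50 mm, centred. Origin: centre of its underside, 4 mm above the table; floor 3 mm and rim top 7 mm above the origin; z up, x, y along its sides. Pockets stand 2 x 2, 104 mm apart, in an aluminium tray (edge 10 mm high); which is where changes.
Not all that is in view belongs to the job. Leave any turquoise or yellow look-alike of the pocket_plug alone.

How it is judged:
By the outcome, as a careful person would: the job done as asked, in the order asked, and still so for the second after the job is handed in, with the robot touching nothing.
It also fails if it takes over 99 s, if anything falls off the work surface, if the arm or the gripper's body presses on something with over 40 N, if the wrist force passes 120 N, or if a joint passes its speed limit or range.

## Working session

There is one attempt and no reset: what is moved stays moved. The work goes in short steps, each a Python script; the robot and the scene stay as the last script left them, time stands still between calls to the robot, and variables do not carry over. Pictures are saved under pics/ and viewed, about 12 in all and at most 16, crops included, and the job is handed in when it is done.

```bash
mkdir -p pics; ls
python3 - <<'E'
from plant import *
import cv2,numpy as np
np.set_printoptions(precision=4,suppress=True)
for n in ["scene","top","wrist"]:
    c=get_calibration(n); print(n,c["intrinsics"].tolist(),c["dist_coeffs"]);print(c["world_from_camera"])
    im,d=get_image(n); cv2.imwrite(f"pics/{n}0.png",im[:,:,::-1]); np.save(f"pics/{n}0.npy",d); print((d>0).mean())
print(observe())
E
```

```text
pics
scene [[580.1380081246093, 0.0, 314.51310103852967], [0.0, 580.1380081246093, 226.78893274294902], [0.0, 0.0, 1.0]] [-0.1348  0.      0.      0.      0.    ]
[[-0.2844  0.5721 -0.7693  1.442 ]
 [ 0.9585  0.1855 -0.2164  0.2761]
 [ 0.0189 -0.7989 -0.6011  0.8101]
 [ 0.      0.      0.      1.    ]]
0.9898795572916667
top [[521.6130069868511, 0.0, 318.7748049789462], [0.0, 521.6130069868511, 239.77243257078277], [0.0, 0.0, 1.0]] [-0.0405  0.      0.      0.      0.    ]
[[-0.0242 -0.9889  0.1465  0.3099]
 [-0.9997  0.0233 -0.008  -0.0195]
 [ 0.0045 -0.1467 -0.9892  0.8974]
 [ 0.      0.      0.      1.    ]]
0.9958170572916667
wrist [[351.6228807811187, 0.0, 317.84756432662596], [0.0, 351.6228807811187, 239.76393873612975], [0.0, 0.0, 1.0]] [-0.023  0.     0.     0.     0.   ]
[[ 0.295   0.9184  0.2636  0.1173]
 [ 0.9555 -0.2831 -0.0827  0.6164]
 [-0.0013  0.2763 -0.9611  0.3732]
 [ 0.      0.      0.      1.    ]]
0.996015625
{'time_s': 0.15, 'q': array([ 1.1459,  0.2211,  1.5274, -0.    ,  1.3947, -0.1261]), 'joint_velocities': array([ 0.0008, -0.0002, -0.0045, -0.0006, -0.001 ,  0.0003]), 'joint_torque': array([  0.0016, -49.7482, -38.9903,  -0.0002,   0.0072,  -0.    ]), 'eef_pos': array([0.1838, 0.5968, 0.2049]), 'tcp_rot': array([-1.6812,  1.5692, -1.9801]), 'ft_force': array([-0.2629, -0.2319, -0.2856]), 'torque': array([0.0504, 0.0276, 0.0014]), 'opening': 0.08534555040440937}
```

View pics/top0.png

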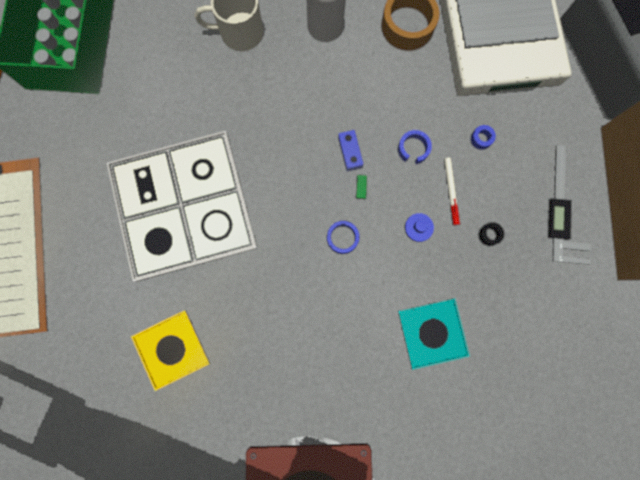

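View pics/scene0.png

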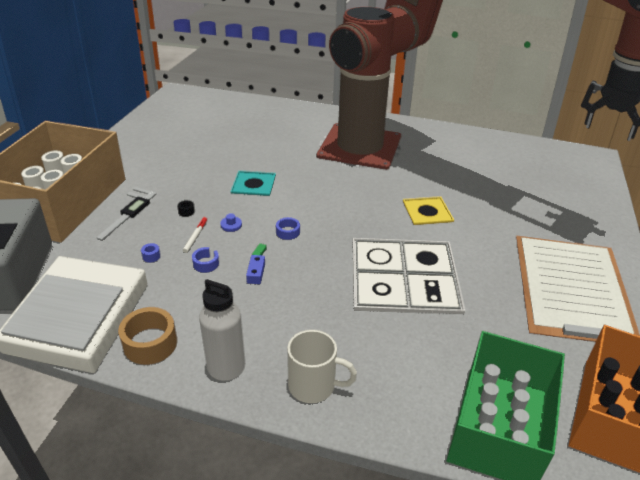

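```bash
cat > h.py <<'E'
from plant import *
import cv2,numpy as np
np.set_printoptions(precision=4,suppress=True)
def ray(c,px):
    n=cv2.undistortPoints(np.float64(px).reshape(-1,1,2),c["intrinsics"],c["dist_coeffs"]).reshape(-1,2)
    T=c["world_from_camera"]; return T[:3,3],np.c_[n,np.ones(len(n))]@T[:3,:3].T
def cast(c,px,z):
    o,d=ray(c,px); return o+d*((z-o[2])/d[:,2])[:,None]
def cross(c1,p1,c2,p2):   # nearest point of two rays, and their miss distance
    o1,d1=ray(c1,p1);o2,d2=ray(c2,p2);d1=d1[0];d2=d2[0]
    s=np.linalg.lstsq(np.c_[d1,-d2],o2-o1,rcond=None)[0]
    a,b=o1+s[0]*d1,o2+s[1]*d2; return (a+b)/2,np.linalg.norm(a-b)
def bluemask(im):
    h=cv2.cvtColor(im,cv2.COLOR_RGB2HSV); return cv2.inRange(h,(112,110,50),(132,255,255))
def blobs(m,lo,hi=1e9):
    cs,_=cv2.findContours(m,cv2.RETR_EXTERNAL,cv2.CHAIN_APPROX_NONE)
    return [c for c in cs if lo<cv2.contourArea(c)<hi]
down=lambda yaw:[0,np.pi/2,yaw]
def snap(name,tag):
    c=get_calibration(name); im,d=get_image(name); cv2.imwrite(f"pics/{tag}.png",im[:,:,::-1]); np.savez(f"pics/{tag}.npz",im=im,d=d,**c); return c,im,d
def load(tag):
    z=np.load(f"pics/{tag}.npz"); return z,z["im"],z["d"]
E
python3 - <<'E'
from h import *
c=get_calibration("top"); im=cv2.imread("pics/top0.png")[:,:,::-1]
for k in blobs(bluemask(im),100):
    p=np.mean(k[:,0],0); print(p,cv2.contourArea(k),cast(c,p,0.024)[0])
print(cast(c,[[491,234],[145,184],[202,169],[158,241],[217,225],[361,187],[453,190],[108,163],[224,133],[133,280],[255,246]],0.007))
E
```

```text
[342.5909 236.6023] 756.0 [ 0.4437 -0.0671  0.024 ]
[418.8182 226.8961] 570.5 [ 0.4574 -0.1975  0.024 ]
[350.3021 149.0208] 542.0 [ 0.5976 -0.0853  0.024 ]
[414.6434 145.4336] 324.5 [ 0.6017 -0.198   0.024 ]
[482.75   136.4219] 384.0 [ 0.616  -0.3191  0.024 ]
[[ 0.4449 -0.3264  0.007 ]
 [ 0.5482  0.2765  0.007 ]
 [ 0.5728  0.1762  0.007 ]
 [ 0.4462  0.2513  0.007 ]
 [ 0.4718  0.1491  0.007 ]
 [ 0.5336 -0.1031  0.007 ]
 [ 0.5246 -0.2648  0.007 ]
 [ 0.5883  0.3438  0.007 ]
 [ 0.6382  0.1376  0.007 ]
 [ 0.3796  0.293   0.007 ]
 [ 0.4335  0.0833  0.007 ]]
```

Run:
```python
from h import *
for t,p in [("t1",(.47,.27,.22)),("t2",(.47,.15,.22)),("o1",(.5,-.11,.22)),("o2",(.5,-.26,.22))]:
    movep(p,down(0)); hold(.2); snap("wrist",t); o=observe(); print(t,o["time_s"],o["eef_pos"],o["q"])
a=np.vstack([np.hstack([cv2.resize(cv2.imread(f"pics/{t}.png"),(400,300)) for t in r]) for r in (("t1","t2"),("o1","o2"))])
cv2.imwrite("pics/m1.png",a)
```

```text
t1 2.0 [0.4697 0.2706 0.2199] [ 0.3772  0.0126  1.7264  0.      1.4028 -1.1948]
t2 2.8 [0.4699 0.151  0.22  ] [ 0.1508 -0.1084  1.8428  0.0001  1.4073 -1.4216]
o1 4.075 [ 0.5002 -0.1088  0.2201] [-0.3684 -0.0624  1.7996  0.0001  1.4042 -1.9412]
o2 4.975 [ 0.5003 -0.2588  0.2202] [-0.6174  0.0638  1.6732  0.0002  1.4044 -2.19  ]
```

View pics/m1.png

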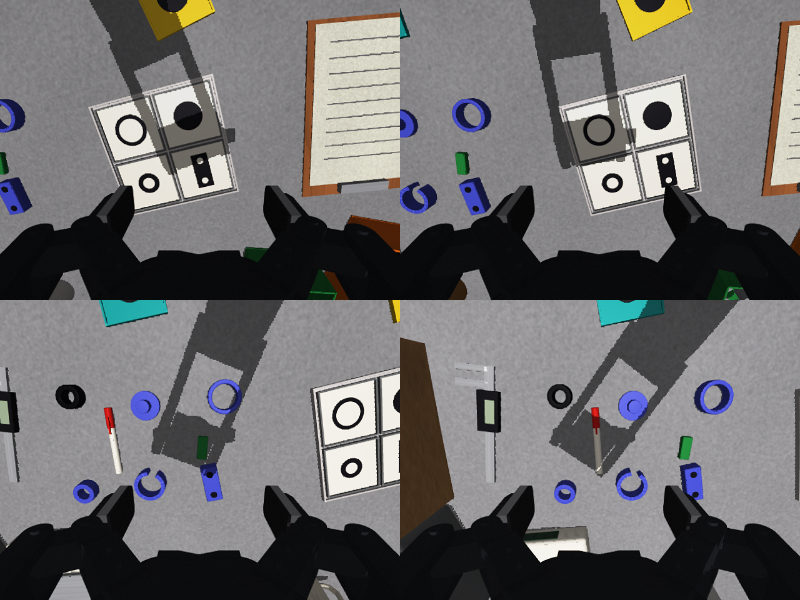

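Run:
```python
from h import *
a=[cv2.imread(f"pics/{t}.png")[110:330,90:410] for t in("o1",)]+[cv2.imread("pics/o2.png")[110:330,230:550]]
cv2.imwrite("pics/c1.png",np.vstack([cv2.resize(x,None,fx=1.36,fy=1.36,interpolation=cv2.INTER_CUBIC) for x in a]))
for t in("o1","o2"):
    z,im,d=load(t); h=cv2.cvtColor(im,cv2.COLOR_RGB2HSV)
    for k in blobs(bluemask(im),150):
        x,y,w,hh=cv2.boundingRect(k); m=np.zeros(d.shape,np.uint8); cv2.drawContours(m,[k],-1,1,-1); m&=bluemask(im)>0
        print(t,(x,y,w,hh),np.percentile(h[m>0][:,2],[5,20,40,60,80,95]),np.percentile(h[m>0][:,0],[5,50,95]),cast(z,[[x+w/2,y+hh/2]],.024)[0])
```

```text
o1 (117, 287, 42, 39) [ 63.  70.  76. 194. 213. 216.] [118. 118. 119.] [ 0.6156 -0.3163  0.024 ]
o1 (215, 269, 52, 52) [ 63.  71.  78. 213. 217. 228.] [118. 118. 119.] [ 0.6007 -0.1966  0.024 ]
o1 (320, 260, 37, 63) [ 71.   95.8 204.  216.  217.  220. ] [118. 118. 119.] [ 0.5961 -0.0864  0.024 ]
o1 (209, 145, 47, 48) [118.9 219.  222.  225.  227.  230. ] [118. 118. 119.] [ 0.4604 -0.1971  0.024 ]
o1 (332, 127, 55, 56) [ 64.   95.  146.4 218.  228.  232. ] [118. 118. 119.] [ 0.4463 -0.0678  0.024 ]
o2 (246, 288, 36, 38) [ 71.   77.  110.8 222.  224.  228. ] [118. 118. 119.] [ 0.6157 -0.3213  0.024 ]
o2 (346, 269, 50, 52) [ 67.  74.  82. 223. 227. 236.] [118. 118. 119.] [ 0.6006 -0.1997  0.024 ]
o2 (448, 261, 37, 59) [ 66.    77.   206.   222.   223.   226.15] [118. 118. 119.] [ 0.5952 -0.0917  0.024 ]
o2 (350, 146, 47, 47) [103. 225. 233. 234. 235. 238.] [118. 118. 119.] [ 0.4609 -0.2031  0.024 ]
o2 (471, 128, 63, 55) [ 64.   67.   74.  205.8 224.  231. ] [118. 118. 119.] [ 0.4463 -0.0722  0.024 ]
```

View pics/c1.png

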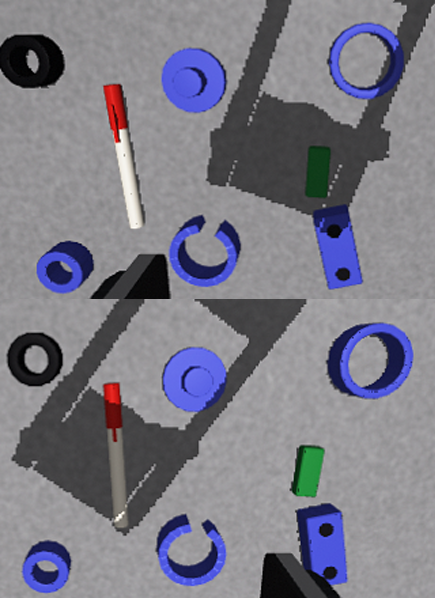

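```bash
cat > meas.py <<'E'
from h import *
def tops(im,thr=150):      # bright blue top faces -> list of (hull, centre by ellipse or minAreaRect)
    m=bluemask(im)&cv2.inRange(cv2.cvtColor(im,cv2.COLOR_RGB2HSV)[:,:,2],thr,255)
    return [(cv2.convexHull(k),k) for k in blobs(m,150)]
def centre(hull,c,z):      # outline cast on the plane z: circle ellipse-fit in metres and min-area rectangle
    w=cast(c,hull[:,0],z)[:,:2]; e=cv2.fitEllipse((w*1000).astype(np.float32)); r=cv2.minAreaRect((w*1000).astype(np.float32)); return e,r
E
python3 - <<'E'
from meas import *
for t,p in [("o3",(.57,-.35,.22)),("o4",(.57,-.2,.22))]:
    movep(p,down(0)); hold(.2); snap("wrist",t); print(observe()["time_s"])
for t in ("o1","o2","o3","o4"):
    c,im,d=load(t)
    for h,k in tops(im):
        e,r=centre(h,c,.024); px=cv2.fitEllipse(h)[0]
        print(t,np.round(px,1),"ell",np.round(e[0],1),np.round(e[1],1),"rect",np.round(r[0],1),np.round(r[1],1),round(r[2],1))
for t in ("t1","t2","o1"):
    c,im,d=load(t); m=cv2.inRange(cv2.cvtColor(im,cv2.COLOR_RGB2HSV)[:,:,2],0,55)
    for k in blobs(m,150,5000):
        e,r=centre(k,c,.007)
        if max(e[1])<90: print(t,np.round(cv2.fitEllipse(k)[0],1),"ell",np.round(e[0],1),np.round(e[1],1),"rect",np.round(r[0],1),np.round(r[1],1),round(r[2],1))
E
```

```text
5.7583
6.6583
o1 [133.1 310. ] ell [ 620.3 -322.7] [38.2 38.5] rect [ 620.3 -322.8] [37.1 38.3] 80.8
o1 [238.7 297.7] ell [ 604.5 -199.4] [55.7 55.9] rect [ 605.8 -199.4] [55.8 53.3] 77.2
o1 [339.  296.1] ell [602.7 -85.6] [41.3 72.3] rect [600.7 -86.5] [64.8 29. ] 11.9
o1 [231.6 168.7] ell [ 460.5 -198. ] [47.  47.2] rect [ 460.4 -198. ] [46.1 47.1] 85.3
o1 [358.2 153.8] ell [445.7 -69.2] [51.2 55. ] rect [444.2 -73. ] [43.9 54.7] 68.8
o2 [262.9 310.2] ell [ 620.1 -322.7] [38.6 38.6] rect [ 620.2 -322.9] [38.3 37.5] 41.4
o2 [370.9 297.8] ell [ 604.6 -199.6] [55.8 56.2] rect [ 605.7 -199.9] [56.1 53.4] 76.7
o2 [470.4 290.1] ell [595.9 -87. ] [32.7 82.6] rect [600.7 -86.6] [65.1 28.6] 12.2
o2 [372.  168.3] ell [ 460.1 -204.7] [45.2 47.8] rect [ 459.5 -205.7] [42.8 47.4] 56.8
o2 [506.4 155.1] ell [446.4 -68.2] [54.3 54.6] rect [446.3 -68.2] [53.6 54.4] 0.3
o3 [457.  238.6] ell [ 604.6 -199.5] [55.9 56.3] rect [ 605.5 -199.9] [56.2 53.9] 75.6
o3 [559.7 233.6] ell [599.6 -87.1] [34.5 87.5] rect [600.7 -86.8] [65.1 29. ] 12.1
o3 [477.  106.7] ell [ 469.6 -194.2] [17.5 43.7] rect [ 471.2 -
[... 1488 characters left out ...]
] rect [430.4  72.3] [70.2 19.4] 7.9
t2 [243.7 106.7] ell [369.3  73.8] [47.4 67.8] rect [370.4  78.3] [73.9 50.3] 9.1
t2 [268.  57.] ell [322.5 100.5] [19.9 30.3] rect [324.  100.1] [21.9 30.6] 58.3
t2 [398.8   7.7] ell [278.8 227.2] [16.3 47.8] rect [279.9 227.6] [15.4 45. ] 0.4
t2 [286.7   9. ] ell [280.2 119.9] [16.7 67.7] rect [282.  115.9] [69.8 18.9] 89.9
o1 [561.8 268.3] ell [575.  175.8] [37.1 38.5] rect [575.1 176. ] [37.5 37.7] 10.5
o1 [556.5 181.1] ell [474.  150.2] [53.8 54. ] rect [474.3 150.2] [54.6 53.8] 11.6
o1 [634.9 162.3] ell [452.9 233.6] [11.2 42.3] rect [453.3 232.6] [40.4 11. ] 14.0
o1 [112.4 154.4] ell [ 446.5 -328.6] [40.6 51.8] rect [ 447.1 -328.5] [51.4 39.5] 89.6
```

Run:
```python
from meas import *
L={t:load(t)[0] for t in("o1","o2","o3","o4","t1","t2")}
def pr(n,t1,p1,t2,p2): print(n,*cross(L[t1],[p1],L[t2],[p2]))
pr("large","o2",(506.4,155.1),"o3",(606.9,82.8))
pr("small","o1",(133.1,310),"o2",(262.9,310.2)); pr("small","o2",(262.9,310.2),"o4",(208.1,253))
def rc(t,z=.024):   # block: rectangle centre in pixels
    c,im,d=load(t); return min((cv2.minAreaRect(h) for h,k in tops(im)),key=lambda r:abs(cast(c,[r[0]],z)[0][:2]-[.6,-.087]).sum())[0]
pr("block","o1",rc("o1"),"o3",rc("o3")); pr("block","o3",rc("o3"),"o4",rc("o4"))
pr("p_large","t1",(209.2,208),"t2",(318,207.8)); pr("p_small","t1",(238,292.6),"t2",(339.5,292.4)); pr("p_plug","t1",(300.5,185),"t2",(411.3,184.7))
c,im,d=load("t1"); w=cv2.inRange(im,(150,150,150),(255,255,255))
P=[]
for t,thr in(("o1",150),("o1",90),("o2",90)):
    c,im,d=load(t)
    for h,k in tops(im,thr):
        e,r=centre(h,c,.010)
        if abs(np.array(e[0])-[460,-200]).max()<20: print("plug",t,thr,cv2.fitEllipse(h)[0],e); P.append(cv2.fitEllipse(h)[0])
pr("plug","o1",P[0],"o2",P[2])
```

```text
large [ 0.4459 -0.0681  0.0236] 9.080345293338994e-06
small [ 0.6201 -0.3228  0.0236] 0.00027021559290274743
small [ 0.6204 -0.323   0.0227] 2.080115302540514e-05
block [ 0.5999 -0.0868  0.0238] 0.00010941688743778973
block [ 0.6002 -0.086   0.0227] 7.507946288196578e-05
p_large [0.4733 0.15   0.0077] 0.00019493531164837535
p_small [0.5745 0.1754 0.0076] 4.188155727359308e-05
p_plug [0.448  0.2508 0.0075] 0.00010046189263774234
plug o1 150 (231.58763122558594, 168.68948364257812) ((461.63848876953125, -201.38565063476562), (48.83479309082031, 49.06362533569336), 57.2136116027832)
plug o1 90 (231.85255432128906, 168.5909423828125) ((461.5376892089844, -201.10157775878906), (48.9287109375, 49.67792510986328), 28.444597244262695)
plug o2 90 (372.6162109375, 168.69786071777344) ((461.6582946777344, -201.8738250732422), (49.15985870361328, 49.36981964111328), 164.53944396972656)
plug [ 0.4613 -0.2017  0.0086] 1.554913155626755e-05
```

```bash
cat >> h.py <<'E'
def pickplace(p,yaw,zg,q,yawq,zp,opn,rel):
    gripper_to(opn); movep([*p,.10],down(yaw))
    hit=move_l([*p,zg],feed=.1,max_force=15); print("down hit",hit,observe()["eef_pos"])
    if hit: return
    gripper_to(0,25); w=observe()["opening"]; move_l([*p,.12],feed=.2); print("grip",w,observe()["opening"])
    movep([*q,.12],down(yawq)); move_l([*q,zp+.015],feed=.2)
    hit=move_l([*q,zp],feed=.05,max_force=8); o=observe(); print("place hit",hit,o["eef_pos"],o["opening"])
    gripper_to(o["opening"]+rel); move_l([*q,.13],feed=.2); print("t",observe()["time_s"])
E
python3 - <<'E'
from h import *
pickplace((.4462,-.0682),0,.001,(.4739,.1499),.247,.0085,.075,.012)
movep((.43,.20,.22),down(.247)); hold(.2); snap("wrist","a1"); print(observe()["time_s"])
cv2.imwrite("pics/a1c.png",cv2.imread("pics/a1.png"))
E
```

```text
down hit False [ 0.4469 -0.0684  0.0016]
grip 6.667246934016191e-05 0.0002200386274713367
place hit False [0.4736 0.1499 0.0083] 2.3860566975033067e-05
t 13.3833
14.1583
```

View pics/a1c.png

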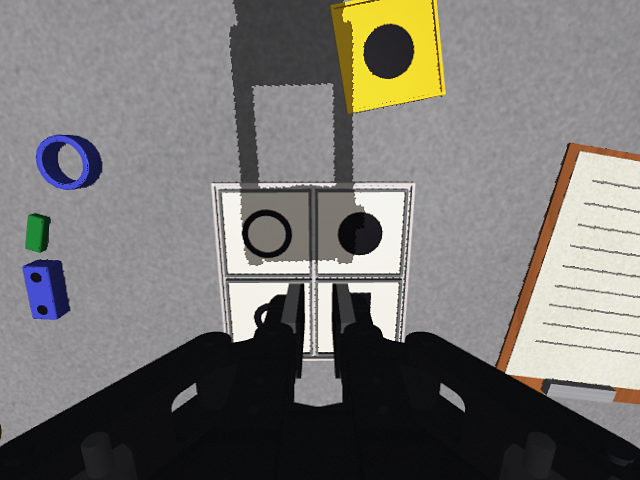

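Run:
```python
from meas import *
c,im,d=load("a1")
for h,k in tops(im):
    for z in(.024,): e,r=centre(h,c,z); print(np.round(cv2.fitEllipse(h)[0],1),e,r)
```

```text
[ 39.5 292.2] ((600.8436889648438, -85.62035369873047), (33.47560501098633, 100.61857604980469), 102.14326477050781) ((600.0870361328125, -85.96453857421875), (64.54281616210938, 29.011756896972656), 11.940038681030273)
[ 62.  161.9] ((445.9910583496094, -67.55274963378906), (54.44224548339844, 54.45307540893555), 147.27020263671875) ((446.131591796875, -67.59963989257812), (54.222896575927734, 53.707298278808594), 4.211771011352539)
```

Run:
```python
from h import *
def st(n): o=observe(); print(n,o["time_s"],o["eef_pos"],o["opening"],o["ft_force"])
gripper_to(.075); st("open")
p=(.4460,-.0679); movep([*p,.1],down(0)); st("above"); move_l([*p,.001],feed=.12,max_force=15); st("down")
gripper_to(.060); st("60"); snap("wrist","g1"); gripper_to(.045,25); st("45"); snap("wrist","g2")
cv2.imwrite("pics/g.png",np.hstack([cv2.imread(f"pics/{t}.png")[200:,140:520] for t in("g1","g2")]))
```

```text
open 14.7833 [0.43   0.2    0.2201] 0.07521346350474388 [-0.727   0.2786  0.3271]
above 15.9167 [ 0.4466 -0.0674  0.1006] 0.07511621780463648 [-0.21    0.302  -0.3772]
down 16.8917 [ 0.4468 -0.068   0.0017] 0.07503432598464493 [ 0.493  -0.3066  1.0525]
60 17.1917 [ 0.4465 -0.0681  0.0015] 0.06011468843636404 [-0.8184  0.4372  0.8177]
45 17.5417 [ 0.446  -0.0679  0.001 ] 0.04503496978011878 [0.0433 0.5098 0.5517]
```

View pics/g.png

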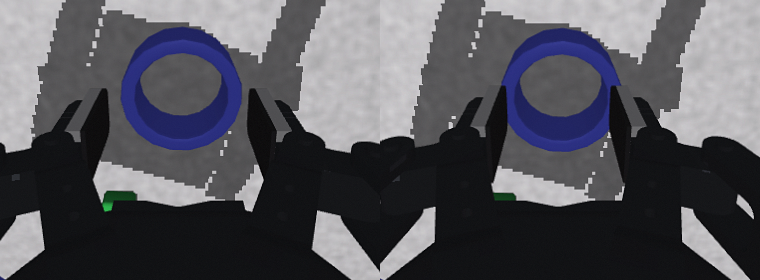

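Run:
```python
from h import *
for t in("g1","g2"):
    c,im,d=load(t)
    for px in [(x,y) for y in (285,290,295,305,320,340) for x in ((238,242,395,398) if t=="g1" else (255,260,378,382))]:
        z=d[px[1],px[0]]; o,r=ray(c,[px]); print(t,px,im[px[1],px[0]],z,o+r[0]*z)
c=get_calibration("wrist"); T=np.linalg.inv(c["world_from_camera"]); o=observe(); p=T[:3]@np.r_[o["eef_pos"],1]; print("tcp in cam",p,c["intrinsics"]@p/p[2], c["world_from_camera"][:3,3])
```

```text
g1 (238, 285) [87 86 87] 0.1841004 [ 0.4505 -0.1112 -0.0005]
g1 (242, 285) [87 87 88] 0.1822411 [ 0.4498 -0.1087  0.0013]
g1 (395, 285) [88 87 88] 0.1840867 [ 0.4506 -0.0289 -0.0005]
g1 (398, 285) [86 86 87] 0.18321735 [ 0.4502 -0.0275  0.0004]
g1 (238, 290) [81 80 83] 0.14382721 [ 0.4363 -0.1021  0.0374]
g1 (242, 290) [13 12 13] 0.14285357 [ 0.4359 -0.1002  0.0383]
g1 (395, 290) [17 17 17] 0.14260021 [ 0.4359 -0.038   0.0385]
g1 (398, 290) [79 78 81] 0.14249258 [ 0.4358 -0.0368  0.0386]
g1 (238, 295) [34 35 36] 0.1389564 [ 0.4362 -0.1009  0.0424]
g1 (242, 295) [14 13 12] 0.13887303 [ 0.4362 -0.0993  0.0425]
g1 (395, 295) [15 15 15] 0.13770577 [ 0.4357 -0.0391  0.0435]
g1 (398, 295) [46 46 47] 0.13966107 [ 0.4366 -0.0374  0.0417]
g1 (238, 305) [13 13 14] 0.12946545 [ 0.4357 -0.0988  0.0521]
g1 (242, 305) [15 15 15] 0.13835901 [ 0.4397 -0.0992  0.044 ]
g1 (395, 305) [17 16 16] 0.13613333 [ 0.4388 -0.0394  0.0461]
g1 (398, 305) [14 13 13] 0.13195467 [ 0.4369 -0.0392  0.0499]
g1 (238, 320) [15 13 13] 0.13057639 [ 0.4416 -0.0991  0.0527]
g1 (242, 320) [14 14 15] 0.13936697 [ 0.4459 -0.09
[... 1259 characters left out ...]
 305) [13 12 12] 0.13044108 [ 0.4357 -0.0468  0.0507]
g2 (382, 305) [14 14 14] 0.12956649 [ 0.4353 -0.0455  0.0515]
g2 (255, 320) [16 14 16] 0.12551557 [ 0.4386 -0.0917  0.0567]
g2 (260, 320) [14 12 14] 0.13773443 [ 0.4447 -0.0919  0.0457]
g2 (378, 320) [13 13 12] 0.13111785 [ 0.4414 -0.0467  0.0516]
g2 (382, 320) [16 14 14] 0.12199227 [ 0.4369 -0.0469  0.0598]
g2 (255, 340) [15 15 16] 0.12548545 [ 0.4455 -0.0917  0.0587]
g2 (260, 340) [15 14 15] 0.13669938 [ 0.4517 -0.0917  0.0488]
g2 (378, 340) [12 11 12] 0.13041353 [ 0.4483 -0.0468  0.0543]
g2 (382, 340) [15 14 15] 0.12244853 [ 0.4439 -0.0468  0.0614]
tcp in cam [0.0013 0.0203 0.181 ] [320.3569 279.2654   1.    ] [ 0.3764 -0.0692  0.1693]
```

Run:
```python
from h import *
v,u=np.mgrid[0:480:1,0:640:1]; px=np.c_[u.ravel(),v.ravel()]
for t,tz in(("t1",.22),("o2",.22),("a1",.22),("g1",.0015),("g2",.001)):
    c,im,d=load(t); o,r=ray(c,px); dd=d.ravel(); P=o+r*dd[:,None]
    s=(dd>.05)&(dd<.16)&(im.reshape(-1,3).max(1)<100)
    dz=P[s,2]-tz; rel=P[s]-o; i=np.argsort(dz)[:400:80]; print(t,np.percentile(dz,[0,.2,1,5]),rel[i][:,:2].round(3).tolist())
```

```text
t1 [0.0383 0.0413 0.0462 0.0609] [[0.071, 0.043], [0.065, -0.042], [0.062, 0.042], [0.076, -0.042], [0.06, 0.05]]
o2 [0.0383 0.0412 0.0462 0.061 ] [[0.077, -0.043], [0.063, -0.043], [0.079, 0.043], [0.066, 0.043], [0.059, -0.044]]
a1 [0.0245 0.0316 0.039  0.0654] [[0.074, 0.012], [0.06, 0.002], [0.06, 0.009], [0.059, 0.004], [0.059, 0.004]]
g1 [-0.0039 -0.003  -0.0025 -0.0019] [[-0.048, -0.023], [-0.027, -0.035], [-0.02, 0.028], [-0.049, 0.071], [-0.032, 0.005]]
g2 [-0.0039 -0.0025 -0.002  -0.0015] [[-0.047, 0.051], [-0.048, 0.051], [-0.049, 0.031], [-0.022, 0.011], [-0.039, 0.001]]
```

```bash
sed -i 's/    if hit: return/    if hit: move_l([*p,.1]); return/; s/\[\*p,\.10\]/[*p,.05]/; s/\[\*p,\.12\],feed/[*p,.06],feed/; s/\[\*q,\.12\]/[*q,.06]/; s/\[\*q,\.13\]/[*q,.08]/' h.py
python3 - <<'E'
from h import *
move_l([.446,-.068,.03],feed=.2)
pickplace((.4462,-.0681),0,-.029,(.4739,.1499),.247,-.0215,.07,.012)
movep((.43,.20,.22),down(.247)); hold(.2); snap("wrist","a2"); print(observe()["time_s"])
E
```

```text
down hit False [ 0.4467 -0.0683 -0.0286]
grip 0.056097379805887915 0.055702776347596863
place hit True [ 0.475   0.1499 -0.0209] 0.055551521963674994
t 22.975
23.8917
```

View pics/a2.png

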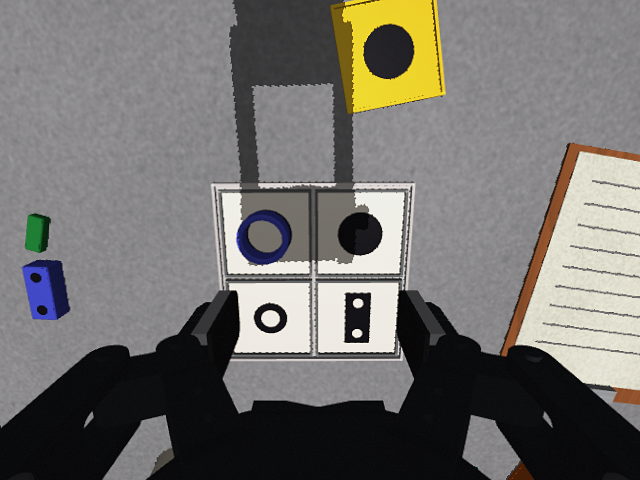

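Run:
```python
from meas import *
c,im,d=load("a2")
for thr in(80,90,100,115,130):
  for h,k in tops(im,thr):
    e,r=centre(h,c,.0312)
    if e[0][1]>100: print(thr,np.round(e[0],1),np.round(e[1],1))
m=cv2.inRange(cv2.cvtColor(im,cv2.COLOR_RGB2HSV)[:,:,2],0,55)
for k in blobs(m,150,5000):
        e,r=centre(k,c,.0072)
        if max(e[1])<90: print(np.round(e[0],1),np.round(e[1],1),"rect",np.round(r[0],1),np.round(r[1],1),round(r[2],1))
```

```text
80 [473.8 148.4] [53.7 54.2]
[575.  175.5] [37.5 38. ] rect [574.9 175.6] [37.8 38.4] 34.5
[549.3 276.4] [31.8 80. ] rect [549.6 276.4] [65.5 29.4] 14.5
[ 533.8 -101.7] [24.3 43.6] rect [533.3 -94.2] [43.3 19.3] 15.3
[448.4 250.7] [48.1 48.3] rect [448.  250.5] [48.5 48.2] 15.0
[411.7 185.4] [35.5 36.1] rect [439.7 173.5] [109.6  56.9] 57.7
[263.8 227.5] [47.6 47.9] rect [263.9 227.6] [48.  48.2] 57.3
```

Run:
```python
from meas import *
pickplace((.6202,-.3227),0,-.027,(.5750,.1755),.247,-.0195,.06,.012)
movep((.47,.29,.22),down(0)); hold(.2); c,im,d=snap("wrist","a3"); print(observe()["time_s"])
for h,k in tops(im):
    e,r=centre(h,c,.0312); print(np.round(e[0],1),np.round(e[1],1),np.round(cv2.fitEllipse(h)[0]))
```

```text
down hit False [ 0.6208 -0.3231 -0.0264]
grip 0.03962996069459049 0.03942044060825666
place hit True [ 0.5763  0.1756 -0.0187] 0.03949599310720948
t 31.6333
32.7333
[582.  -50.3] [ 51.5 115.7] [ 21. 307.]
[575.3 174.3] [37.3 38.3] [216. 303.]
[474.1 148.9] [54.1 54.2] [184. 213.]
```

View pics/a3.png

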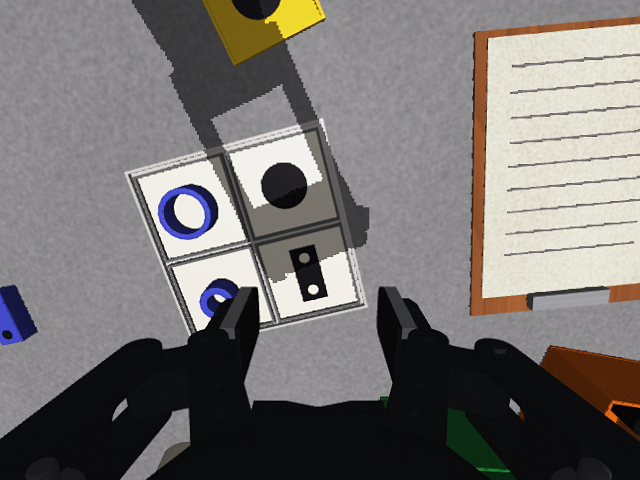

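Run:
```python
from meas import *
R=np.radians
pickplace((.6005,-.0866),R(12),-.026,(.5489,.2773),R(14.2),-.0185,.05,.012)
pickplace((.4616,-.2015),0,-.0155,(.4482,.2518),R(14.2),-.0080,.045,.012)
movep((.50,.06,.22),down(R(14))); hold(.2); snap("wrist","a4"); print(observe()["time_s"])
```

```text
down hit False [ 0.6011 -0.0868 -0.0254]
grip 0.02942181827584674 0.030058940484200873
place hit True [ 0.55    0.2776 -0.0181] 0.029259306944655103
t 39.4833
down hit False [ 0.4621 -0.2017 -0.0151]
grip 0.020956579883933336 0.02094144900627009
place hit True [ 0.4492  0.252  -0.0076] 0.02093685306733534
t 46.45
47.6583
```

View pics/a4.png

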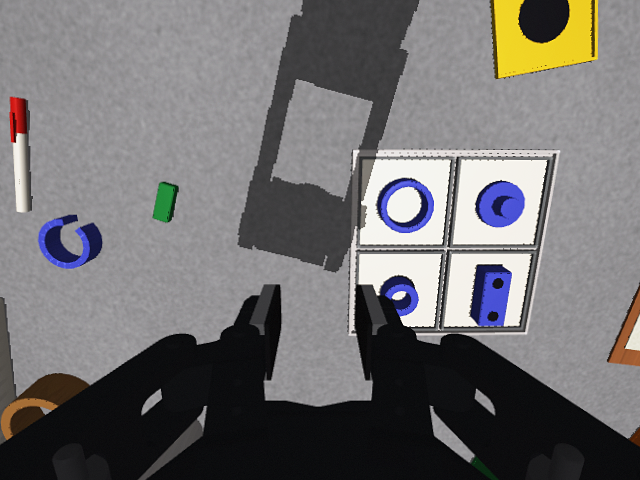

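Run:
```python
from meas import *
def rep(t):
  c,im,d=load(t)
  for h,k in tops(im):
    e,r=centre(h,c,.0312)
    if e[0][1]<100: continue
    e2,_=centre(h,c,.0172); print(t,"z31",np.round(e[0],1),np.round(e[1],1),"rect",np.round(r[0],1),np.round(r[1],1),round(r[2],1),"z17",np.round(e2[0],1),np.round(e2[1],1))
rep("a4")
movep((.58,.33,.22),down(np.radians(14))); hold(.2); snap("wrist","a5"); rep("a5"); print(observe()["time_s"])
```

```text
a4 z31 [575.2 174. ] [37.4 38.4] rect [572.5 176.3] [38.2 30.3] 48.9 z17 [580.8 179.2] [38.8 39.9]
a4 z31 [550.6 275.8] [ 29.8 145. ] rect [549.5 275.4] [64.7 28.7] 14.0 z17 [555.3 285. ] [ 31.  150.7]
a4 z31 [448.1 242.2] [46.4 46.8] rect [448.2 242. ] [46.7 45.5] 63.7 z17 [448.7 250.1] [48.2 48.6]
a4 z31 [474.2 148. ] [54.1 54.4] rect [474.1 148. ] [54.1 53.6] 19.1 z17 [475.9 152.2] [56.2 56.6]
a5 z31 [575.5 174.7] [37.9 38.1] rect [575.6 174.4] [37.7 37.3] 8.3 z17 [577.9 169.4] [39.4 39.6]
a5 z31 [541.5 274.2] [ 30.3 103.4] rect [545.8 275.3] [55.8 28.5] 13.7 z17 [542.6 272.8] [ 31.4 107.4]
a5 z31 [474.4 148.9] [54.2 54.3] rect [474.6 149.1] [53.7 54.1] 6.7 z17 [472.9 142.6] [56.3 56.5]
49.0
```

View pics/a5.png

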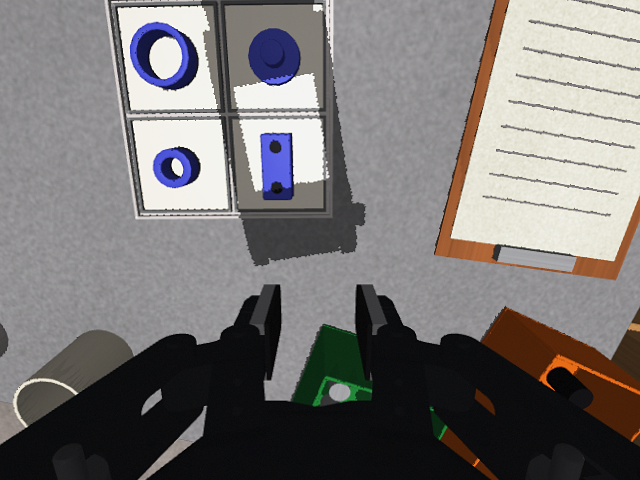

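Run:
```python
from h import *
print(observe()["time_s"]); job_done()
```

```text
49.0
the job is handed in; nothing more can be done
```

The kit is packed and handed in at 49 s of the 99 s allowed. The large ring, small ring, block and plug lie flat in their matching pockets.

**Final checks:**

| Item | Offset from outline centre | Views |
|---|---|---|
| Large ring | 1.0–1.9 mm | 2 |
| Small ring | 0.8–1.4 mm | 2 |
| Block | about 1 mm, turned to within 0.5° | 1 |
| Plug | about 0.7 mm | 1 |

- **Second view:** it was partly shaded, so it gave no usable reading for the block or plug; both still looked flat in it.
- **Heights:** those measured from two views agreed with the text to within about 1.5 mm.
- **Rejects:** I did not touch either one. The broken ring shows in its original place in the second-to-last picture. The black ring was not viewed again at the end.

**What went wrong or disagreed:**
- **First grasp missed:** the gripper closed above the large ring without touching it. Depth images showed the fingertips about 25 mm higher than the stated TCP, or about 38 mm when fully open. I lowered the grasp heights to match, and every later grasp held.
- **Small offset left in:** the parts sit about 1 mm toward −y. This is within the 2 mm calibration tolerance, so I did not move them again.

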